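# Fire warning check on the bench

## Robot

A 6-joint arm with a two-finger parallel gripper is mounted at the origin on the work surface. World frame = base frame: x ahead of the robot, y to its left, z up, the work surface at z = 0. Lengths are in m, angles in rad, forces in N, time in s.
With the tool pointing down it reaches from about 0.35 to 0.975 m from the base axis. Payload 4.9 kg.
Tool frame: the origin (TCP) lies where the fingers leave the gripper's body, on its centre line; the fingertips stand 73 mm ahead of it and the grasp point (between the pads) lies 54 mm ahead of it; z points along the fingers, y is the direction in which the jaws open and shut (so a half turn about z gives the same grasp; the last joint's range is limited). The gripper opens to 85 mm and grips with 20 to 120 N. Pads are 22 mm wide; open, the fingers measure 114 mm over their backs; the gripper's body (76 mm by 85 mm) begins 54 mm behind the grasp point. The pads swing forward as they close: fully open they stand 13 mm farther back than shut.
Start: joints at [-1.458, 0.053, 1.613, -0, 1.476, -0.119], TCP at [0.144, -0.608, 0.304] pointing down, gripper open.
Joint ranges: [-3.01, 3.01], [-1.01, 2.22], [0.06, 2.58], [-1.02, 4.17], [0.09, 2.62], [-3.14, 3.14]. Speed limits (rad/s): [2.57, 2.57, 3.14, 3.14, 3.14, 3.14].

## Interface

Orientations are given as a rotation vector (axis times angle).
In Python, from station import monitor, vision, workorder gives the robot as it stands.
- The arm moves only by the tool arm_command, never from a script. Its argument "rows" is text: rows parted by semicolons, each of 6 numbers parted by spaces: the shift along the world's x, y, z in mm, then the turn, a rotation vector about the world's x, y, z in degrees. In form: tx ty tz wx wy wz; .... A call has 1 to 12 rows; each row is the pose to reach, as a shift and turn from the pose measured when the call began; what a row does not reach only later rows make up. A row lasts 1/8 s, in which the tool goes at most 62.5 mm and 10.7 degrees, less where a joint would pass 70% of its speed; a pose out of reach is approached as far as the arm can. A call with a gripper value outside its range is refused whole. "jaw" is the opening, from 0 (shut) to 1 (fully open), set as the call begins (left out, the last holds). The fingers move at their own pace and stop on an object; "squeeze" is the grip in N (left out, the last holds). Time passes only in rows, so rows that repeat a pose let the fingers close. It gives the time, the measured TCP pose, the force and the opening at its end, in the units of the state.
- monitor.get_obs(): the state, without advancing time (a new reading comes with each control period).
- vision.get_image(name): name is "side" or "top"; returns a dict with "frame" (384x512x3 uint8, red, green, blue), "vfov" (degrees; the focal length in pixels is half the picture's height over the tangent of half this angle, whatever the lens; pixels are square), "cx", "cy" (the principal point, pixels), "distortion" ([k1, k2, p1, p2, k3] as OpenCV has them; the pictures are not rectified), "R" (3x3) and "t" (3): a world point X has camera coordinates R X + t. Camera axes: x right, y down, z forward; pixel columns grow to the right and rows downward; lengths in m; the calibration is good to about 2 mm. A picture is of the moment at which its call begins. There is no depth.
- workorder.finish_job(): hands the job in, once; it reports no verdict.
The state is a dict: "t": time; "q": joint angles; "dq": joint speeds; "effort": joint torques, N m; "tool_pos": TCP position; "tool_rot": TCP orientation; "contact_force": force on the tool from outside, world axes, zero at the start; "wrist_torque": the same for the moment, N m; "opening": finger opening in m.
Only numpy, scipy, OpenCV 4.12 (cv2) and the standard library are available. Lean on these libraries where they do the work, as an engineer would, in place of code of your own. Each camera call takes 0.05 s, during which the arm holds its last target. There are 200 camera calls.

## Task

Run the fire warning check with a fingertip: lightly press the pale glass dome on the lamp box, then the yellow loop button on the fire panel, then the blue loop button, and last the black cancel button on the horn box, well in each time and letting each come back out before the next. Do not touch the red fire handle, do not lift or push the boxes out of place, and leave the other things on the bench as they are. Finish with the hand clear.

Things in the scene. Friction and masses are not known exactly. Their poses are not given: they have to be found in the camera images.
- glass_dome_top (a point): crown of the pale milky glass press-to-test dome, 32 mm across, standing 18 mm above its 44 mm brass bezel in the middle of the lamp box's top; about 72 mm above the bench
- glass_dome (a joint): how far the dome is pressed in, m (0 out, 0.006 fully in). Spring push, 6 mm travel straight down, about 2 N to start it, 4 N at half way (3 mm, where its switch makes) and 6 N fully in; it springs back out by itself. 
- yellow_button_top (a point): centre of the flat top of the yellow round button, 22 mm across, 12 mm above the fire panel's face (74 mm above the bench); the near-left of the panel, 90 mm from the blue one
- yellow_button (a joint): how far the yellow button is pressed in, m (0 out, 0.006 fully in). Spring push, 6 mm travel straight down, about 2 N to start it, 4 N at half way (3 mm, where its switch makes) and 6 N fully in; it springs back out by itself. 
- blue_button_top (a point): centre of the flat top of the blue round button, 22 mm across, 12 mm above the fire panel's face (74 mm above the bench); the near-right of the panel
- blue_button (a joint): how far the blue button is pressed in, m (0 out, 0.006 fully in). Spring push, 6 mm travel straight down, about 2 N to start it, 4 N at half way (3 mm, where its switch makes) and 6 N fully in; it springs back out by itself. 
- cancel_button_top (a point): crown of the black mushroom-shaped cancel button, 30 mm across, 15 mm above the top of the horn box (71 mm above the bench)
- cancel_button (a joint): how far the cancel button is pressed in, m (0 out, 0.006 fully in). Spring push, 6 mm travel straight down, about 2 N to start it, 4 N at half way (3 mm, where its switch makes) and 6 N fully in; it springs back out by itself. 
- lamp_box: loose dark grey die-cast box on rubber, 88 x 88 x 50 mm, about 0.8 kg, the dome on its top; origin at the centre of its underside, z up. It and the horn box stand one to the left and one to the right, in either order. A push of more than 20 N is too hard.
- horn_box: loose blue steel box on rubber, 110 (x) x 100 (y) x 56 mm, about 0.9 kg, with the cancel button and a round aluminium sounder grille on its top; origin at the centre of its underside; the cancel button is 27 mm from the middle towards its own -x, the grille towards +x. A push of more than 20 N is too hard.
- fire_panel: grey fire control panel held face up in a steel frame fixed to the bench, 126 (x) x 146 (y) mm, face 62 mm above the bench; origin at the centre of its underside, own -x towards the robot; buttons at x -35, y +45 (yellow) and -45 mm (blue). A push of more than 20 N is too hard.
- fire_handle: red bakelite T grip of the fire handle, 66 mm (panel y) x 22 x 18 mm, its top 38 mm above the panel's face (100 mm above the bench), 30 mm from the panel's middle towards its +x, so 65 mm beyond the line of the two buttons; origin at the centre of the grip's underside. Not to be touched
- fire_shaft (a joint): how far the fire handle is pulled up, m (0 stowed, 0.03 pulled)
- fuel_gauge: loose dented aluminium fuel gauge housing standing dial up, 83 mm square flange, 69 mm tall, behind the left-hand box; origin at the centre of its underside
- guard_clip_1: small U-shaped steel guard clip, 34 x 24 x 37 mm, loose, near the robot on the left; origin at the centre of its underside
- guard_clip_2: the other steel guard clip of the same size, near the robot on the right
- screwdriver: orange-handled screwdriver, 190 mm, lying on the right
- parts_tin: open dark steel parts tin, 100 x 80 x 28 mm, behind the right-hand box; origin under its centre
- spray_can: upright can with a yellow label, 52 mm across, 120 mm tall, on the left; origin under its centre
Things that resemble listed ones, but are neither listed nor needed, are in the scene too. Leave any green or turquoise look-alike of the lamp_box alone.

How it is judged:
On the way, in this order (a step that is already met when the one before it is completed fails the run):
1. a fingertip presses the pale glass dome in at least half way (3 mm), while the other three are out (value of joint glass_dome above 0.003 m and value of joint each of yellow_button, blue_button, cancel_button below 0.0015 m and contact force between the fingers and lamp_box above 0.5 N), for 0.05 s.
2. a fingertip presses the yellow button in at least half way (3 mm), while the other three are out (value of joint yellow_button above 0.003 m and value of joint each of glass_dome, blue_button, cancel_button below 0.0015 m and contact force between the fingers and fire_panel above 0.5 N), for 0.05 s.
3. a fingertip presses the blue button in at least half way (3 mm), while the other three are out (value of joint blue_button above 0.003 m and value of joint each of glass_dome, yellow_button, cancel_button below 0.0015 m and contact force between the fingers and fire_panel above 0.5 N), for 0.05 s.
4. a fingertip presses the black cancel button in at least half way (3 mm), while the other three are out (value of joint cancel_button above 0.003 m and value of joint each of glass_dome, yellow_button, blue_button below 0.0015 m and contact force between the fingers and horn_box above 0.5 N), for 0.05 s.
At the end, for the whole second after the job is handed in: The dome and all three buttons are out again (under 1.5 mm in), the fire handle is stowed (under 3 mm), the lamp box and horn box stand level within 15 mm of where they began, every other loose thing is within 20 mm of where it began, and all are at rest (value of joint each of glass_dome, yellow_button, blue_button, cancel_button below 0.0015 m and value of joint fire_shaft below 0.003 m and distance of each of lamp_box, horn_box from where it was at the start of the episode below 0.015 m and angle between each of lamp_box, horn_box's own z axis and vertical below 0.06 rad and distance of each of fuel_gauge, guard_clip_1, guard_clip_2, screwdriver, parts_tin, spray_can from where it was at the start of the episode below 0.02 m and linear speed of each of lamp_box, horn_box, fuel_gauge, guard_clip_1, guard_clip_2, screwdriver, parts_tin, spray_can below 0.02 m/s); the robot touches nothing.
It fails at once if more than 20 N of push on the lamp box, fire panel or horn box (contact force between any of the fingers, the arm and lamp_box above 20 N or contact force between any of the fingers, the arm and fire_panel above 20 N or contact force between any of the fingers, the arm and horn_box above 20 N).
It fails at once if the red fire handle touched or pulled (contact force between any of the fingers, the arm and fire_handle above 0.5 N or value of joint fire_shaft above 0.003 m).
It fails at once if lamp box or horn box lifted more than 8 mm, tipped, or pushed more than 15 mm (height (world z) of any of lamp_box, horn_box above 0.008 m or angle between any of lamp_box, horn_box's own z axis and vertical above 0.15 rad or distance of any of lamp_box, horn_box from where it was at the start of the episode above 0.015 m).
It fails at once if another loose thing on the bench moved more than 20 mm (distance of any of fuel_gauge, guard_clip_1, guard_clip_2, screwdriver, parts_tin, spray_can from where it was at the start of the episode above 0.02 m).
It also fails if it takes over 64 s, if anything falls off the work surface, if the arm or the gripper's body presses on something with over 40 N, if the wrist force passes 120 N, or if a joint passes its speed limit or range.

## Working session

There is one attempt and no reset: what is moved stays moved. The work goes in short steps, Python scripts to look and compute and a tool call to move; the robot and the scene stay as the last step left them, time stands still between calls to the robot, and variables do not carry over. Pictures are saved under pics/ and viewed, about 8 in all and at most 12, crops included, and the job is handed in when it is done.

Besides the shell and the picture viewer there is one more tool, called after "Request:" as name(argument=value, ...), one argument or row to a line, values as JSON. arm_command: Moves the arm, as the interface text tells. Its arguments: {"type":"object","properties":{"rows":{"type":"string"},"jaw":{"type":"number"},"squeeze":{"type":"number"}},"required":["rows"]}

```bash
mkdir -p pics; cat > h.py <<'E'
import numpy as np, cv2
from station import monitor, vision, workorder
def K(im):
    f=im["frame"].shape[0]/2/np.tan(np.radians(im["vfov"])/2)
    return np.array([[f,0,im["cx"]],[0,f,im["cy"]],[0,0,1.]])
def grab(name,fn):
    im=vision.get_image(name); np.savez(f"pics/{fn}.npz",**im)
    cv2.imwrite(f"pics/{fn}.png",im["frame"][:,:,::-1]); return im
def load(fn): 
    d=np.load(f"pics/{fn}.npz"); return {k:d[k] for k in d}
def ray(im,uv,z):
    p=cv2.undistortPoints(np.array([[uv]],float),K(im),np.array(im["distortion"],float))[0,0]
    R=np.array(im["R"]);c=-R.T@im["t"];d=R.T@np.array([p[0],p[1],1]); return c+d*(z-c[2])/d[2]
def proj(im,X):
    return cv2.projectPoints(np.array([X],float),cv2.Rodrigues(np.array(im["R"]))[0],np.array(im["t"],float),K(im),np.array(im["distortion"],float))[0].ravel()
E
python3 - <<'E'
from h import *
a=grab("top","top0");b=grab("side","side0")
for n in("top0","side0"):
    i=cv2.imread(f"pics/{n}.png");cv2.imwrite(f"pics/{n}b.png",cv2.resize(i,(800,600),interpolation=cv2.INTER_CUBIC))
    m=load(n);print(n,-m["R"].T@m["t"],m["vfov"])
print(monitor.get_obs())
E
```

```text
top0 [0.40701976 0.01004592 1.08719942] 55.452874916220594
side0 [0.27112509 0.91920986 0.66280804] 49.77391697142159
{'t': 0.1, 'q': array([-1.45797677e+00,  5.32704014e-02,  1.61416751e+00, -1.53286434e-05,
        1.47603499e+00, -1.19008154e-01]), 'dq': array([-0.00088881, -0.00110303, -0.00307716, -0.0013572 , -0.00054551,
       -0.00263526]), 'effort': array([ 2.92647110e-04, -3.94904995e+01, -3.71365178e+01, -1.53100414e-04,
        3.91585272e-03,  3.83813685e-06]), 'tool_pos': array([ 0.14354014, -0.60783909,  0.30279206]), 'tool_rot': array([-3.11864308e+00, -3.63124024e-01,  1.48200475e-05]), 'contact_force': array([ 0.15807432, -0.07841018,  0.20247194]), 'wrist_torque': array([0.0160858 , 0.00692754, 0.04359289]), 'opening': 0.0853985460204096}
```

View pics/top0b.png

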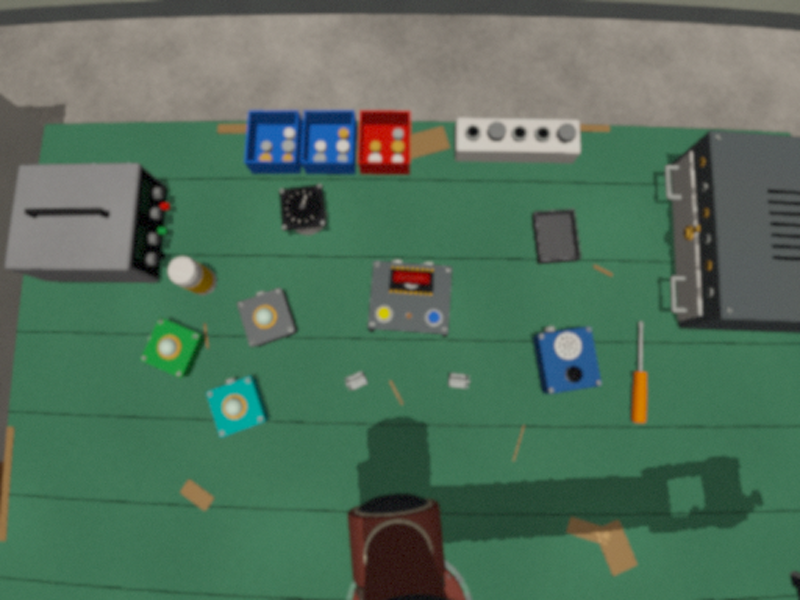

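View pics/side0b.png

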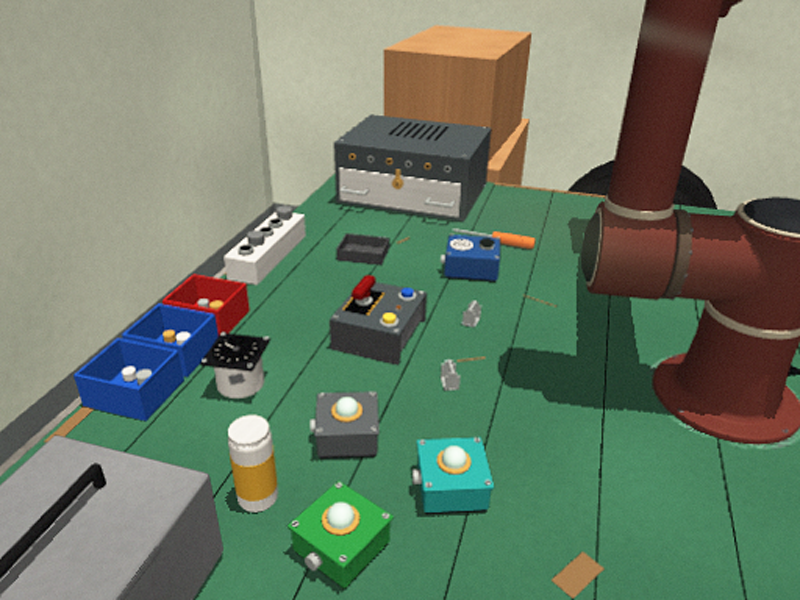

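The dark grey lamp box is at left centre in the top view: dome (264,317), yellow (384,314), blue (433,317), cancel (574,374). In the side view they are at (347,405), (390,318), (407,293) and (487,241). The green and turquoise boxes are decoys.

```bash
python3 - <<'E'
from h import *
t=load("top0");s=load("side0");k=1.5625
P=dict(dome=((264,317),(347,404),.070),yellow=((384,314),(390,318),.074),blue=((433.5,317),(407,292.5),.074),cancel=((574,374),(487,241),.071))
for n,(a,b,z) in P.items(): print(n,ray(t,np.array(a)/k,z).round(4),ray(s,np.array(b)/k,z).round(4))
c=[]
for im,x,y in((t,120,165),(t,220,165),(t,245,165),(t,335,205),(s,175,225),(s,215,165),(s,280,130)):
    c.append(cv2.resize(im["frame"][y:y+70,x:x+65,::-1],None,fx=3.,fy=3.,interpolation=cv2.INTER_CUBIC))
    cv2.putText(c[-1],f"{x},{y}",(2,12),0,.4,(255,255,255))
c.append(c[0]*0)
cv2.imwrite("pics/c.png",np.vstack([np.hstack(c[:4]),np.hstack(c[4:])]))
E
```

```text
dome [0.5297 0.2694 0.07  ] [0.5298 0.2796 0.07  ]
yellow [0.5381 0.0519 0.074 ] [0.5368 0.0594 0.074 ]
blue [ 0.5341 -0.0367  0.074 ] [ 0.533  -0.0287  0.074 ]
cancel [ 0.4361 -0.2871  0.071 ] [ 0.4357 -0.2833  0.071 ]
```

View pics/c.png

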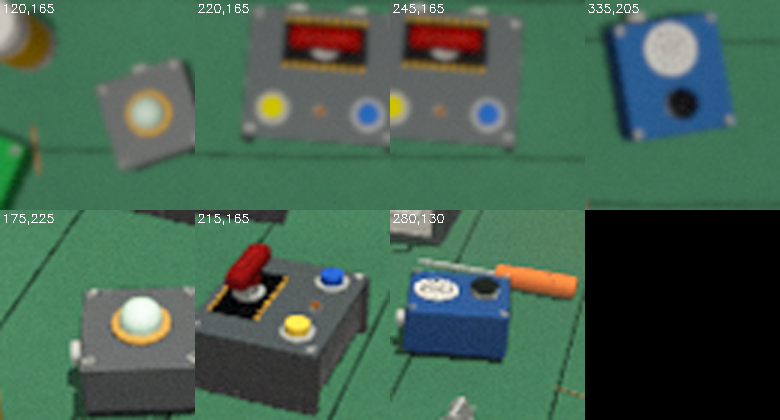

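Request:
arm_command(
  rows="30 26 0 0 0 0;60 52 0 0 0 -2;90 78 0 0 0 -4;120 104 0 0 0 -6;160 135 0 0 0 -8;200 170 0 0 0 -10;240 205 0 0 0 -13;280 240 0 0 0 -13;315 270 0 0 0 -13;340 295 0 0 0 -13;356 308 0 0 0 -13;356 308 0 0 0 -13",
  jaw=0,
  squeeze=20,
)

```text
t: 1.6
tool_pos: [0.4999, -0.2994, 0.3024]
tool_rot: [-3.14, -0.01, 0.001]
contact_force: [0.6, -0.3, -0.0]
opening: -0.0003
```

Request:
arm_command(
  rows="10 50 -10 0 0 0;15 100 -20 0 0 0;20 150 -40 0 0 0;25 205 -60 0 0 0;30 260 -80 0 0 0;30 320 -90 0 0 0;30 380 -100 0 0 0;30 440 -110 0 0 0;30 500 -120 0 0 0;30 550 -125 0 0 0;30 572 -125 0 0 0;30 572 -125 0 0 0",
)

```text
t: 3.1
tool_pos: [0.5303, 0.2724, 0.1775]
tool_rot: [-3.14, -0.011, 0.001]
contact_force: [1.1, 0.0, -0.3]
opening: -0.0002
```

```bash
python3 - <<'E'
from h import *
s=grab("side","s1")
o=monitor.get_obs();p=o["tool_pos"];print(p)
print("tip px",proj(s,p-[0,0,.073]), "dome top est",proj(s,[.5297,.2694,.072]))
x,y=150,150
cv2.imwrite("pics/s1c.png",cv2.resize(s["frame"][y:y+150,x:x+160,::-1],None,fx=4,fy=4,interpolation=cv2.INTER_CUBIC))
E
```

```text
[0.53037356 0.27162419 0.1774954 ]
tip px [222.7286026  243.75986693] dome top est [223.75004749 254.92320928]
```

View pics/s1c.png

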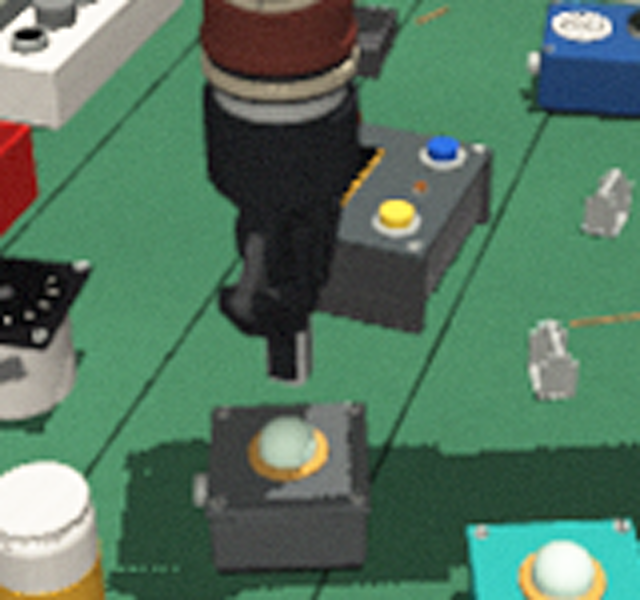

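The tip (222,245) and the dome crown (222,255) line up with the predicted pixels, so I'll press down in stages and watch the force.

Request:
arm_command(
  rows="-1 -2 -10 0 0 0;-1 -2 -20 0 0 0;-1 -2 -28 0 0 0;-1 -2 -31 0 0 0;-1 -2 -33 0 0 0;-1 -2 -34 0 0 0;-1 -2 -34 0 0 0",
)

```text
t: 4.03
tool_pos: [0.5296, 0.2697, 0.144]
tool_rot: [-3.14, -0.01, -0.0]
contact_force: [-0.9, -0.7, 2.8]
opening: 0.0001
```

Contact at 2.8 N with the tip at about 71 mm, as expected. Press in about 4 mm further.

Request:
arm_command(
  rows="0 0 -1 0 0 0;0 0 -2 0 0 0;0 0 -3 0 0 0;0 0 -4 0 0 0;0 0 -4 0 0 0;0 0 -4 0 0 0",
)

```text
t: 4.78
tool_pos: [0.5297, 0.2698, 0.1403]
tool_rot: [-3.14, -0.01, -0.001]
contact_force: [-1.3, -1.0, 5.1]
opening: -0.0003
```

Request:
arm_command(
  rows="0 0 10 0 0 0;0 0 30 0 0 0;0 0 50 0 0 0;0 -40 50 0 0 0;3 -90 50 0 0 0;6 -145 50 0 0 0;8 -190 50 0 0 0;8 -217 50 0 0 0;8 -217 50 0 0 0;8 -217 35 0 0 0;8 -217 20 0 0 0;8 -217 20 0 0 0",
)

```text
t: 6.28
tool_pos: [0.5362, 0.0537, 0.1575]
tool_rot: [-3.14, -0.012, 0.007]
contact_force: [0.2, 0.3, -0.2]
opening: 0.0003
```

```bash
python3 - <<'E'
from h import *
s=grab("side","s2")
o=monitor.get_obs();p=o["tool_pos"];print(p,o["contact_force"])
print("tip px",proj(s,p-[0,0,.073]))
for n,P in dict(y=[.538,.052,.074],b=[.534,-.037,.074],d=[.5297,.2694,.072]).items(): print(n,proj(s,P))
x,y=190,150
cv2.imwrite("pics/s2c.png",cv2.resize(s["frame"][y:y+120,x:x+130,::-1],None,fx=5,fy=5,interpolation=cv2.INTER_CUBIC))
E
```

```text
[0.53682751 0.05358846 0.15860558] [-0.24674675  0.48184659 -0.10926009]
tip px [250.31826699 198.60741161]
y [250.02844225 201.96678914]
b [260.98323159 185.6911717 ]
d [223.75004749 254.92320928]
```

View pics/s2c.png

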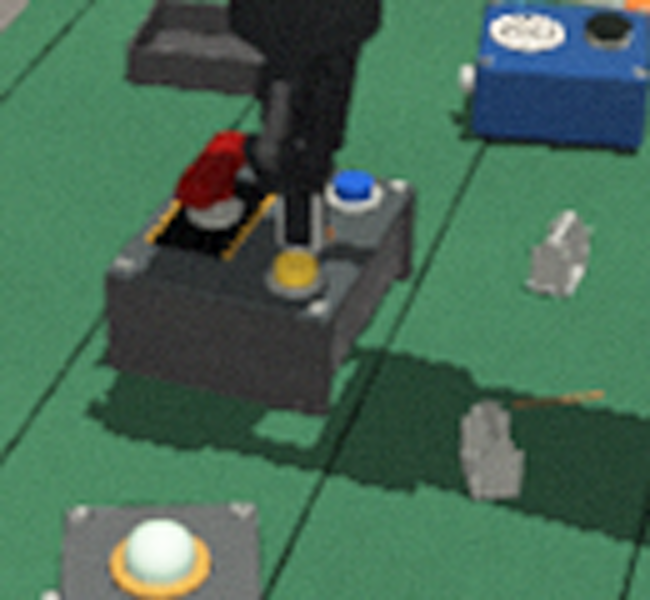

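The tip is at about (250,199), just above the yellow top at (249,202). That matches the prediction and the handle is clear, so press.

Request:
arm_command(
  rows="1 -1 -5 0 0 0;1 -1 -10 0 0 0;1 -1 -12 0 0 0;1 -1 -13 0 0 0;1 -1 -14 0 0 0;1 -1 -15 0 0 0;1 -1 -16 0 0 0;1 -1 -16 0 0 0;1 -1 -16 0 0 0",
)

```text
t: 7.45
tool_pos: [0.5379, 0.0526, 0.1428]
tool_rot: [-3.14, -0.012, 0.004]
contact_force: [-2.4, -0.1, 4.2]
opening: 0.0002
```

Request:
arm_command(
  rows="0 0 -1 0 0 0;0 0 -1.5 0 0 0;0 0 -1.5 0 0 0;0 0 -1.5 0 0 0",
)

```text
t: 7.95
tool_pos: [0.5379, 0.0526, 0.1414]
tool_rot: [-3.14, -0.012, 0.004]
contact_force: [-2.7, 0.8, 5.1]
opening: 0.0002
```

Request:
arm_command(
  rows="0 0 10 0 0 0;0 0 28 0 0 0;0 0 28 0 0 0;-1 -30 28 0 0 0;-3 -65 28 0 0 0;-4 -89 28 0 0 0;-4 -90 28 0 0 0;-4 -90 15 0 0 0;-4 -90 8 0 0 0;-4 -90 5 0 0 0;-4 -90 5 0 0 0",
)

```text
t: 9.32
tool_pos: [0.5337, -0.0368, 0.1462]
tool_rot: [-3.14, -0.013, 0.005]
contact_force: [-2.3, 0.7, 2.6]
opening: 0.0001
```

Request:
arm_command(
  rows="0 0 -1 0 0 0;0 0 -2 0 0 0;0 0 -3 0 0 0;0 0 -4 0 0 0;0 0 -5 0 0 0;0 0 -5 0 0 0;0 0 -5 0 0 0",
)

```text
t: 10.2
tool_pos: [0.534, -0.0369, 0.1415]
tool_rot: [-3.14, -0.013, 0.004]
contact_force: [-1.4, 0.1, 4.7]
opening: 0.0001
```

Request:
arm_command(
  rows="0 0 10 0 0 0;0 0 30 0 0 0;-5 -10 45 0 0 0;-20 -50 45 0 0 0;-40 -100 45 0 0 0;-60 -150 45 0 0 0;-80 -200 45 0 0 0;-95 -240 45 0 0 0;-98 -249 45 0 0 0;-98 -249 30 0 0 0;-98 -249 16 0 0 0;-98 -249 16 0 0 0",
)

```text
t: 11.7
tool_pos: [0.4353, -0.2839, 0.1549]
tool_rot: [-3.136, -0.016, 0.01]
contact_force: [-0.1, 0.3, -0.8]
opening: -0.0003
```

```bash
python3 - <<'E'
from h import *
s=grab("side","s3")
o=monitor.get_obs();p=o["tool_pos"];print(p,o["contact_force"])
print("tip px",proj(s,p-[0,0,.073]),proj(s,[.436,-.286,.071]))
x,y=230,110
cv2.imwrite("pics/s3c.png",cv2.resize(s["frame"][y:y+120,x:x+130,::-1],None,fx=5,fy=5,interpolation=cv2.INTER_CUBIC))
E
```

```text
[ 0.43582346 -0.28447919  0.15604462] [ 0.49211354 -0.26336758  0.58799343]
tip px [312.05278808 150.68818698] [311.7484571  153.86992112]
```

View pics/s3c.png

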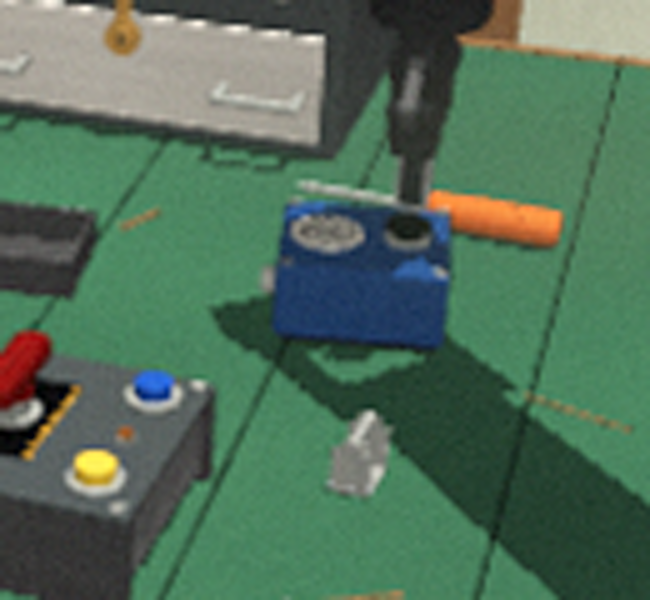

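Yellow and blue are back out. The tip (312,151) is directly above the cancel button (312,154), so press.

Request:
arm_command(
  rows="0 -1 -5 0 0 0;0 -1 -10 0 0 0;0 -1 -12 0 0 0;0 -1 -13 0 0 0;0 -1 -14 0 0 0;0 -1 -15 0 0 0;0 -1 -16 0 0 0;0 -1 -16 0 0 0;0 -1 -16 0 0 0",
)

```text
t: 12.88
tool_pos: [0.436, -0.2855, 0.1402]
tool_rot: [-3.138, -0.015, 0.007]
contact_force: [-1.2, 1.4, 4.3]
opening: 0.0003
```

Request:
arm_command(
  rows="0 0 -1 0 0 0;0 0 -1.5 0 0 0;0 0 -1.5 0 0 0;0 0 -1.5 0 0 0",
)

```text
t: 13.38
tool_pos: [0.436, -0.2855, 0.1388]
tool_rot: [-3.138, -0.015, 0.007]
contact_force: [-1.7, 1.9, 4.6]
opening: 0.0001
```

Request:
arm_command(
  rows="0 0 10 0 0 0;0 0 40 0 0 0;0 0 90 0 0 0;0 0 140 0 0 0;-10 -30 160 0 0 0;-30 -80 160 0 0 0;-50 -120 160 0 0 0;-70 -150 160 0 0 0;-80 -170 160 0 0 0;-80 -170 160 0 0 0;-80 -170 160 0 0 0",
)

```text
t: 14.75
tool_pos: [0.3564, -0.4549, 0.2987]
tool_rot: [-3.137, -0.016, 0.007]
contact_force: [0.6, 0.2, 0.1]
opening: -0.0
```

```bash
python3 - <<'E'
from h import *
t=grab("top","t4"); s=grab("side","s4");print(monitor.get_obs()["contact_force"])
d=[cv2.resize(f["frame"][:,:,::-1],(400,300)) for f in(t,s,load("top0"),load("side0"))]
cv2.imwrite("pics/end.png",np.vstack([np.hstack(d[:2]),np.hstack([cv2.absdiff(d[0],d[2]),cv2.absdiff(d[1],d[3])])]))
E
```

```text
[ 0.9509009  -1.10849033  0.55510884]
```

View pics/end.png

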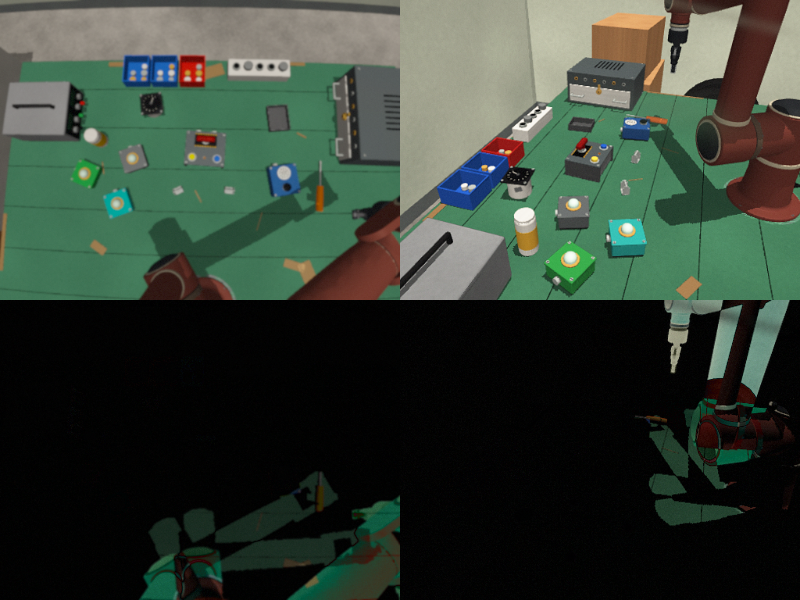

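```bash
python3 -c "
from station import workorder;print(workorder.finish_job())"
```

```text
the job is handed in; nothing more can be done
None
```

I pressed the glass dome, the yellow button, the blue button and the black cancel button in that order with the shut fingertips. Each one was released before the next, and the job was handed in at about 15 s of the 64 s allowed.

- **Depth:** Tip height and spring force put each press at roughly 4 to 5.5 mm, past the 3 mm switch point. For the cancel button the two disagreed slightly: about 5 mm by tip height and 4 mm by its 4.6 N reading. The joint values themselves could not be read.
- **Force:** The downward readings at the end of each press were 4.6 to 5.1 N, with up to 2.7 N sideways. That is well below the 20 N limit.
- **Last checks:** Before-and-after pictures from both cameras differ only by the arm and its shadow, so the boxes, fire handle and loose things show no movement. The hand is clear, about 0.3 m up. Its force reading was about 1.5 N, against the near-zero values earlier, and I put that down to sensor noise.
- **Disagreement:** My first side-camera readings were 4 to 10 mm off the top camera's in y. The closer side views with the fingertip in place agreed with the top-camera positions, so I used those, moving cancel 1 mm towards the side reading.

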